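# Pump the vacuum hold-down until its indicator pin is fully out

## Robot

A 7-joint arm with a two-finger parallel gripper is mounted at the origin on the work surface. World frame = base frame: x ahead of the robot, y to its left, z up, the work surface at z = 0. Lengths are in m, angles in rad, forces in N, time in s.
With the tool pointing down it reaches from about 0.425 to 0.925 m from the base axis. Payload 6.8 kg.
Tool frame: the origin (TCP) lies at the very end of the fingers, on their centre line; the grasp point (between the pads) lies 19 mm behind it (tcp_to_grasp is the distance from the TCP to the grasp point, in m); z points along the fingers, y is the direction in which the jaws open and shut (so a half turn about z gives the same grasp; the last joint's range is limited). The gripper opens to 85 mm and grips with 20 to 120 N. Pads are 22 mm wide; open, the fingers measure 114 mm over their backs; the gripper's body (76 mm by 85 mm) begins 54 mm behind the grasp point. The pads swing forward as they close: fully open they stand 13 mm farther back than shut.
Start: joints at [1.16, 0.477, 0.022, 1.555, -0.011, 1.109, -0.083], TCP at [0.201, -0.644, 0.231] pointing down, gripper open.
Joint ranges: [-2.96, 2.96], [-0.34, 2.1], [-1.41, 1.46], [0.24, 2.44], [-1.37, 4.51], [0.17, 1.92], [-2.96, 2.96]. Speed limits (rad/s): [2.39, 2.39, 3.14, 3.14, 3.14, 3.14, 3.14].

## Interface

Orientations are given as a unit quaternion [w, x, y, z].
In Python, from station import * gives the robot as it stands.
- The arm moves only by the tool apply_moves, never from a script. Its argument "increments" is one flat list of numbers, 5 for each row, row after row: the finger opening in mm, from 0 to 85.4, then the shift along the tool's x, y, z in mm, then the turn about the tool's z in degrees. In form: [claw, tx, ty, tz, roll, claw, tx, ty, tz, roll, ...]. A call has 1 to 12 rows; each row shifts and turns the pose as measured when the row begins, along the tool's axes as they then stand; what a row does not reach is not made up. A row lasts 1/8 s, in which the tool goes at most 62.5 mm and 10.7 degrees, less where a joint would pass 70% of its speed; a pose out of reach is approached as far as the arm can. A call with a gripper value outside its range is refused whole. The fingers move at their own pace and stop on an object; "squeeze" is the grip in N (left out, the last holds). Time passes only in rows, so rows that do not move let the fingers close. It gives the time, the measured TCP pose, the force and the opening at its end, in the units of the state.
- get_obs(): the state, without advancing time (a new reading comes with each control period).
- read_camera(name): name is "scene" or "top"; returns (picture, depth): 400x640x3 uint8, blue, green, red; 400x640 float32, m along the optical axis (not along the pixel's ray), 0 where there is no reading.
- get_calibration(name): a dict with "mtx" (3x3 intrinsics, pixels), "D" ([k1, k2, p1, p2, k3] as OpenCV has them; the pictures are not rectified), "camera_from_world" (4x4, takes a point from world to camera coordinates). Camera axes: x right, y down, z forward; pixel columns grow to the right and rows downward; lengths in m; the calibration is good to about 2 mm. A picture is of the moment at which its call begins. get_calibration takes no time and is no camera call.
- hand_in(): hands the job in, once; it reports no verdict.
Trained networks look in the newest picture that a camera, given by its name, has taken for a name from the list of things; names that differ only in an ending like _2 or _b are one class to them, and where a whole thing is asked for, a point or a joint stands for the part that bears it (a point fixed in the world has none). Each returns a list of dicts, best first, with "p" (0 to 1); they miss things now and then, are a little off and sometimes report something else, mostly with a low value. They report only what shows in the picture. A call takes as long as a camera call.
- outline_of(camera, thing): "pixels" (400x640 bool, what is visible of it) and "extent" ([centre column, centre row, width, height] in pixels, round what is visible of it).
The state is a dict: "t": time; "q": joint angles; "joint_vel": joint speeds; "joint_torque": joint torques, N m; "eef_pos": TCP position; "tool_rot": TCP orientation; "contact_force": force on the tool from outside, world axes, zero at the start; "torque": the same for the moment, N m; "gripper_width": opening from 0.0 (shut) to 1.0 (fully open).
Only numpy, scipy, OpenCV 4.12 (cv2) and the standard library are available. Lean on these libraries where they do the work, as an engineer would, in place of code of your own. Each camera call takes 0.05 s, during which the arm holds its last target.

## Task

Pump the red plunger knob of the vacuum hold-down with your fingertips, full strokes pressed down and let spring all the way back up, until the orange indicator pin beside it has popped fully out and its whole white band shows, then let go and move clear. Only press the knob: do not pull it up, do not touch the pin, and leave the wooden blank on the pad and the jar, peg and sanding block where they are.

Things in the scene. Friction and masses are not known exactly. Their poses are not given: they have to be found in the camera images.
- unit: vacuum hold-down bolted to the bench, immovable. Origin on the bench under the plunger axis, z up. Foot plate 105 (x) x 375 (y) x 12 mm, y -57 to 317; green pump casing 85 (x) x 150 (y) mm, y -40 to 110, top at height 70; collar under the knob 38 mm across, up to 95; indicator pin at x 0, y 75; round pad 136 mm across, centre y 245, top at height 48.
- knob_top (a point): centre of the flat top of the red plunger knob (44 mm across, 18 mm tall), 130 mm above the bench when up; it moves straight down as the knob is pressed.
- plunger (a joint): how far the plunger is pressed, m: 0 = up, 0.014 = home on its stop. Spring 9 N at the start, 13 N at the bottom; springs back up in under 0.5 s when let go. A ratchet raises the pin on the plunger's way back UP: 8 mm a full stroke (the first: 5 to 14 mm); a stroke shorter than about 10 mm may raise nothing.
- knob (a joint): how far the knob has been pulled up on its stem, m: 0 = seated (normal), up to 0.006. A spring of about 10 N keeps it seated; pressing never moves it.
- pin_rise (a joint): how far the indicator pin has risen, m: 0 to 0.012 at the start, fully out at 0.040, where further strokes raise it no more. It stays where the ratchet leaves it, by friction. Three to five full strokes are needed.
- pin: indicator pin, 12 mm across, upright, 75 mm to the unit's +y of the plunger axis: orange, with a 10 mm white band from 31 to 41 mm below its tip that stands wholly clear of the casing only when the pin is fully out. Origin at the centre of its tip, 78 mm above the bench at joint value 0 and 118 mm when fully out.
- blank: loose pale wooden soundboard blank, 150 x 115 x 12 mm, lying on the pad; origin at the centre of its underside. To be left alone.
- wax: jar of wax, amber glass with a steel cap, 56 mm across, 65 mm tall, standing on the bench; origin at the centre of its underside. To be left alone.
- peg_blank: turned dark wood tuning peg standing on its 48 mm foot, 96 mm tall; origin at the centre of its underside. To be left alone.
- sander: wooden sanding block with a cork sole, 100 x 50 x 30 mm, lying on the bench; origin at the centre of its underside. To be left alone.

How it is judged:
By the outcome, as a careful person would: the job done as asked, in the order asked, and still so for the second after the job is handed in, with the robot touching nothing.
It also fails if it takes over 45 s, if anything falls off the work surface, if the arm or the gripper's body presses on something with over 40 N, if the wrist force passes 120 N, or if a joint passes its speed limit or range.

## Working session

There is one attempt and no reset: what is moved stays moved. The work goes in short steps, Python scripts to look and compute and a tool call to move; the robot and the scene stay as the last step left them, time stands still between calls to the robot, and variables do not carry over. Pictures are saved under pics/ and viewed, and the job is handed in when it is done.

Besides the shell and the picture viewer there is one more tool, called after ">>>" as name(argument=value, ...), one argument or row to a line, values as JSON. apply_moves: Moves the arm, as the interface text tells. Its arguments: {"type":"object","properties":{"increments":{"type":"array"},"squeeze":{"type":"number"}},"required":["increments"]}

```bash
mkdir -p pics
cat > h.py <<'E'
from station import *
import numpy as np, cv2
def back(cam,uv,d):
    c=get_calibration(cam);M=np.array(c["mtx"]);D=np.array(c["D"]);T=np.array(c["camera_from_world"])
    n=cv2.undistortPoints(np.array(uv,float).reshape(-1,1,2),M,D).reshape(-1,2)
    P=np.c_[n,np.ones(len(n))]*np.array(d).reshape(-1,1)
    return (P-T[:3,3])@T[:3,:3]
def proj(cam,P):
    c=get_calibration(cam);T=np.array(c["camera_from_world"])
    return cv2.projectPoints(np.array(P,float).reshape(-1,1,3),cv2.Rodrigues(T[:3,:3])[0],T[:3,3],np.array(c["mtx"]),np.array(c["D"]))[0].reshape(-1,2)
E
python3 - <<'E'
from h import *
o=get_obs();print(o)
for c in("scene","top"):
    im,d=read_camera(c);cv2.imwrite(f"pics/{c}0.png",im)
    for th in("knob_top","pin","unit","blank"):
        for r in outline_of(c,th)[:2]:
            m=r["pixels"]&(d>0);v,u=np.nonzero(m)
            P=back(c,np.c_[u,v],d[m]);print(c,th,r["p"],r["extent"],np.median(P,0).round(4),P[:,2].max().round(4))
            if th in("knob_top","pin") and len(P):
                z=np.percentile(P[:,2],90);Q=P[P[:,2]>z-.006];print("  top",Q.mean(0).round(4),(Q.max(0)+Q.min(0))[:2]/2,np.ptp(Q,axis=0))
E
```

```text
{'t': 0.0, 'q': array([ 1.15991628,  0.47779529,  0.02234865,  1.55645955, -0.0115286 ,
        1.10932255, -0.08312408]), 'joint_vel': array([-0.00092651,  0.00079852, -0.00106032,  0.00060408,  0.00058362,
       -0.00128882, -0.00149952]), 'joint_torque': array([ 2.22631564e-05, -5.96450114e+01,  1.60772536e+00, -2.81200272e+01,
        1.24424402e-02,  9.36886965e-03, -4.09115003e-06]), 'eef_pos': array([ 0.20107514, -0.64372175,  0.23032571]), 'tool_rot': array([-9.07126926e-04,  9.88563727e-01,  1.50800850e-01, -1.97508785e-04]), 'contact_force': array([-0.08856609,  0.07606085,  0.09914735]), 'torque': array([ 0.00241509, -0.01121507, -0.00366932]), 'gripper_width': 0.9975755174594992}
scene knob_top 0.7 [308.4, 169.7, 16.7, 16.4] [ 0.5078 -0.0714  0.1309] 0.1351
  top [ 0.5053 -0.0715  0.131 ] [ 0.50476299 -0.0720632 ] [0.04296888 0.03911725 0.00760306]
scene knob_top 0.24 [203.9, 145.3, 23.1, 26.6] [ 0.4822 -0.4079  0.0466] 0.0721
  top [ 0.4729 -0.417   0.0662] [ 0.4705562  -0.41645556] [0.05085003 0.04731377 0.01066822]
scene unit 0.78 [347.7, 226.4, 130.4, 125.5] [0.5486 0.0058 0.0461] 0.1351
scene unit 0.42 [307.1, 169.7, 17.7, 12.4] [ 0.5087 -0.0712  0.1306] 0.1351
scene blank 0.83 [380.6, 244.9, 80.9, 65.7] [0.5852 0.1551 0.0609] 0.0667
top knob_top 0.48 [336.9, 213.9, 15.9, 10.3] [ 0.5031 -0.0723  0.1294] 0.1357
  top [ 0.5035 -0.0721  0.1303] [ 0.50391828 -0.07224332] [0.04170808 0.03874265 0.00891567]
top unit 0.68 [298.6, 204.4, 123.4, 73.9] [ 0.5232 -0.0087  0.063 ] 0.1357
top blank 0.81 [259.6, 192.1, 55.2, 59.8] [0.5803 0.1551 0.0591] 0.0716
top blank 0.28 [435.4, 185.8, 25.6, 34.5] [ 0.5917 -0.3654  0.0284] 0.0396
```

View pics/scene0.png

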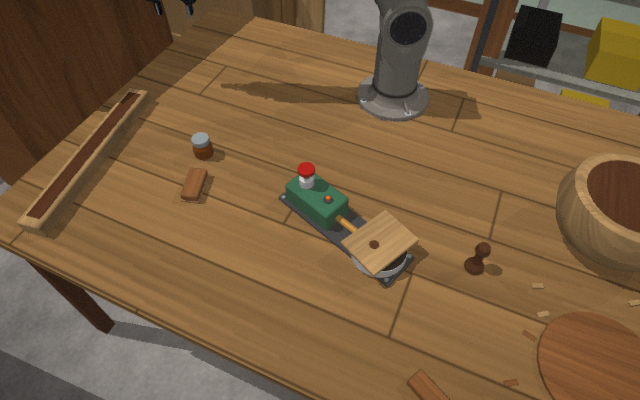

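View pics/top0.png

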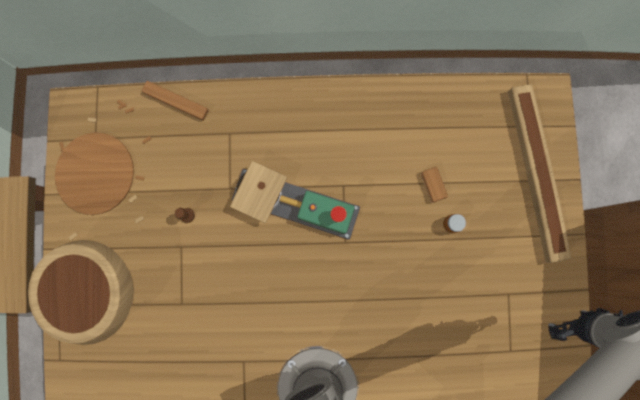

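The knob is at pixel (308,170) in the scene view and (338,214) in the top view, which puts it at about (0.504, -0.072, 0.130) in world. The pin hole is at about (327,199) in the scene view. I'll move above the knob with the fingers shut.

>>> apply_moves(
  increments=[0, 36, -36, 0, 0, 0, 42, -42, 0, 0, 0, 42, -42, 0, 0, 0, 42, -42, 0, 0, 0, 42, -42, 0, 0, 0, 42, -42, 0, 0, 0, 42, -42, 0, 0, 0, 42, -42, 0, 0, 0, 42, -42, 0, 0, 0, 30, -30, 0, 0],
  squeeze=30,
)

```text
t: 1.75
eef_pos: [0.473, -0.1304, 0.2321]
tool_rot: [0.004, 0.989, 0.147, 0.002]
contact_force: [0.3, -0.8, 0.5]
gripper_width: -0.003
```

```bash
cat > rel.py <<'E'
from h import *
import sys
from scipy.spatial.transform import Rotation as R
o=get_obs();q=o["tool_rot"];r=R.from_quat([q[1],q[2],q[3],q[0]])
t=np.array([float(x) for x in sys.argv[1:4]])
print(o["t"],o["eef_pos"],"F",o["contact_force"].round(2),o["gripper_width"],"dz axis",r.as_matrix()[:,2].round(4),"rel mm",(1000*r.inv().apply(t-o["eef_pos"])).round(1))
E
python3 rel.py 0.504 -0.072 0.150
```

```text
1.75 [ 0.47302514 -0.13040594  0.23207039] F [ 0.3  -0.84  0.54] -0.0034692735952869145 dz axis [ 0.0056 -0.0068 -1.    ] rel mm [ 46.3 -47.5  81.8]
```

>>> apply_moves(
  increments=[0, 26, -27, 10, 0, 0, 20, -21, 25, 0, 0, 0, 0, 25, 0, 0, 0, 0, 10, 0, 0, 0, 0, 0, 0],
)

```text
t: 2.38
eef_pos: [0.5075, -0.0652, 0.1622]
tool_rot: [0.004, 0.989, 0.15, 0.005]
contact_force: [0.2, -0.6, 0.1]
gripper_width: -0.002
```

```bash
python3 rel.py 0.504 -0.072 0.150
python3 - <<'E'
from h import *
im,d=read_camera("scene")
cv2.imwrite("pics/s1.png",cv2.resize(im[110:270,230:430],None,fx=4,fy=4)[:600])
E
```

```text
2.375 [ 0.50751012 -0.06516165  0.1621868 ] F [ 0.21 -0.59  0.11] -0.002010845387952622 dz axis [ 0.0112 -0.0059 -0.9999] rel mm [-5.5  5.4 12.2]
```

View pics/s1.png

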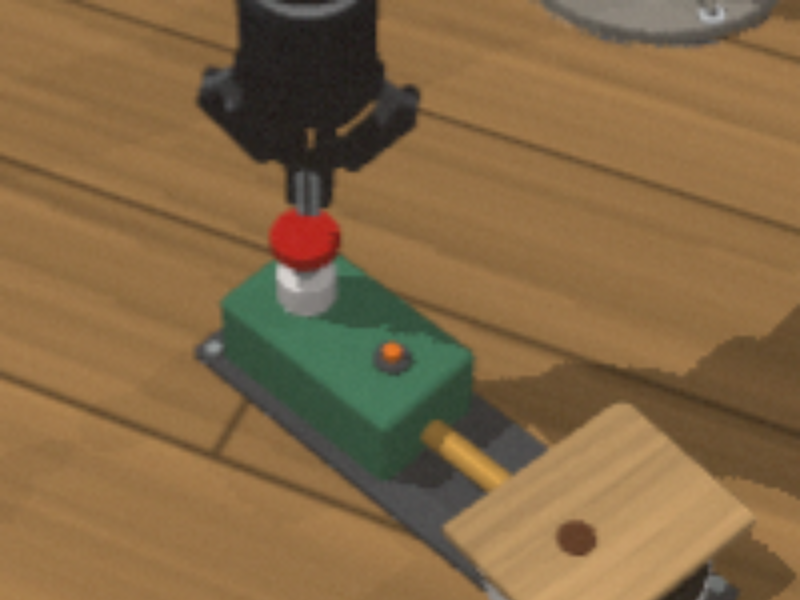

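The closed fingertips are just above the red knob at crop (305,238). The orange pin tip shows at crop (391,352), only slightly out. I'll centre over the knob and go lower.

>>> apply_moves(
  increments=[0, -5, 5, 6, 0, 0, 0, 0, 8, 0, 0, 0, 0, 6, 0, 0, 0, 0, 0, 0],
)

```text
t: 2.92
eef_pos: [0.5053, -0.0738, 0.1431]
tool_rot: [0.005, 0.989, 0.149, 0.007]
contact_force: [-0.2, 0.3, -0.0]
gripper_width: 0.001
```

```bash
python3 rel.py 0.504 -0.072 0.116
```

```text
2.925 [ 0.50527495 -0.07379862  0.14313569] F [-0.18  0.33 -0.05] 0.0008086214557826034 dz axis [ 0.015  -0.0072 -0.9999] rel mm [-1.  -2.4 27.1]
```

>>> apply_moves(
  increments=[0, 0, -2, 10, 0, 0, 0, 0, 8, 0, 0, 0, 0, 6, 0, 0, 0, 0, 3, 0],
)

```text
t: 3.42
eef_pos: [0.5053, -0.0715, 0.1163]
tool_rot: [0.005, 0.989, 0.149, 0.007]
contact_force: [-3.2, -0.4, 12.0]
gripper_width: 0.001
```

```bash
python3 rel.py 0.504 -0.072 0.116
```

```text
3.425 [ 0.50533578 -0.07151701  0.11634888] F [-3.15 -0.41 11.99] 0.0008611962920001513 dz axis [ 0.015  -0.0081 -0.9999] rel mm [-1.4  0.1  0.3]
```

>>> apply_moves(
  increments=[0, 0, 0, 3, 0, 0, 0, 0, 3, 0],
)

```text
t: 3.68
eef_pos: [0.506, -0.0716, 0.1157]
tool_rot: [0.007, 0.989, 0.149, 0.006]
contact_force: [-16.1, 0.8, 46.5]
gripper_width: -0.003
```

```bash
python3 rel.py 0.504 -0.072 0.116
```

```text
3.675 [ 0.50595458 -0.07162365  0.11566861] F [-16.15   0.8   46.45] -0.003294428885831623 dz axis [ 0.0148 -0.011  -0.9998] rel mm [-2.  -0.2 -0.4]
```

That is the stop, at TCP z of about 0.1157. Now release fully, watching for how far the arm overshoots.

>>> apply_moves(
  increments=[0, 0, 0, -8, 0, 0, -1, 0, -10, 0, 0, 0, 0, -5, 0, 0, 0, 0, 0, 0, 0, 0, 0, 0, 0],
)

```text
t: 4.3
eef_pos: [0.5044, -0.0711, 0.1393]
tool_rot: [0.007, 0.989, 0.149, 0.006]
contact_force: [0.2, -0.7, 0.6]
gripper_width: -0.003
```

```bash
cat > look.py <<'E'
from h import *
import sys
im,d=read_camera("scene")
c=im[130:230,270:370]
cv2.imwrite(f"pics/{sys.argv[1]}.png",cv2.resize(c,None,fx=6,fy=6,interpolation=cv2.INTER_CUBIC))
E
python3 look.py s2; python3 rel.py 0.504 -0.072 0.116
```

```text
4.35 [ 0.5043386  -0.07113854  0.13927732] F [-0.24 -0.29 -1.21] -0.00014985080864539325 dz axis [ 0.0143 -0.0116 -0.9998] rel mm [-0.8  0.4 23.3]
```

View pics/s2.png

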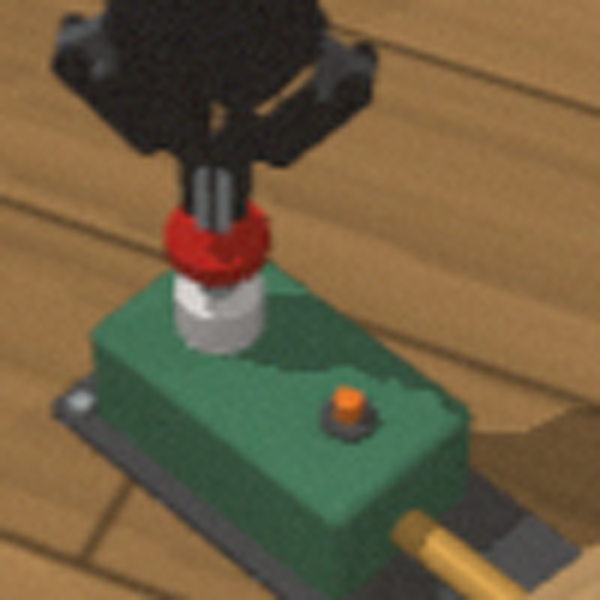

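The pin rose at crop (348,402), and the knob is fully back up. Second stroke.

>>> apply_moves(
  increments=[0, 0, 0, 10, 0, 0, 0, 0, 8, 0, 0, 0, 0, 5, 0, 0, 0, 0, 3, 0, 0, 0, 0, 2, 0],
)

```text
t: 4.97
eef_pos: [0.5056, -0.0713, 0.1158]
tool_rot: [0.008, 0.989, 0.149, 0.006]
contact_force: [-12.2, 1.1, 33.6]
gripper_width: -0.002
```

>>> apply_moves(
  increments=[0, 0, 0, -8, 0, 0, -1, 0, -10, 0, 0, 0, 0, -5, 0, 0, 0, 0, 0, 0, 0, 0, 0, 0, 0],
)

```text
t: 5.6
eef_pos: [0.5032, -0.0713, 0.1379]
tool_rot: [0.008, 0.989, 0.149, 0.005]
contact_force: [-0.9, -0.1, -0.0]
gripper_width: -0.005
```

```bash
python3 look.py s3; python3 rel.py 0.504 -0.072 0.116
```

```text
5.65 [ 0.50322369 -0.07132761  0.137897  ] F [ 0.04 -0.02 -0.15] 0.006169103330327054 dz axis [ 0.0113 -0.0148 -0.9998] rel mm [ 0.4  0.5 21.9]
```

View pics/s3.png

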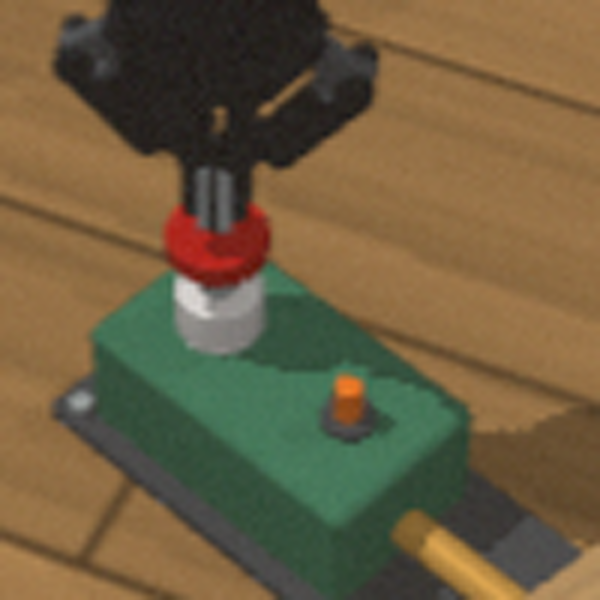

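The pin's tip is now at crop row ~380, so it is still rising. Third stroke.

>>> apply_moves(
  increments=[0, 0, 0, 9, 0, 0, 0, 0, 8, 0, 0, 0, 0, 5, 0, 0, 0, 0, 3, 0, 0, 0, 0, 2, 0],
)

```text
t: 6.28
eef_pos: [0.5043, -0.0715, 0.1159]
tool_rot: [0.01, 0.989, 0.149, 0.004]
contact_force: [-11.4, 1.8, 30.6]
gripper_width: -0.001
```

>>> apply_moves(
  increments=[0, 0, 0, -8, 0, 0, -1, 0, -10, 0, 0, 0, 0, -5, 0, 0, 0, 0, 0, 0, 0, 0, 0, 0, 0],
)

```text
t: 6.9
eef_pos: [0.5021, -0.0714, 0.1382]
tool_rot: [0.01, 0.989, 0.149, 0.003]
contact_force: [0.0, -0.6, 0.4]
gripper_width: -0.0
```

```bash
python3 look.py s4; python3 rel.py 0.504 -0.072 0.116
```

```text
6.95 [ 0.50210939 -0.07142766  0.13823429] F [ 0.34  0.44 -0.65] 0.00013367652039291824 dz axis [ 0.0087 -0.0182 -0.9998] rel mm [ 1.6  0.7 22.3]
```

View pics/s4.png

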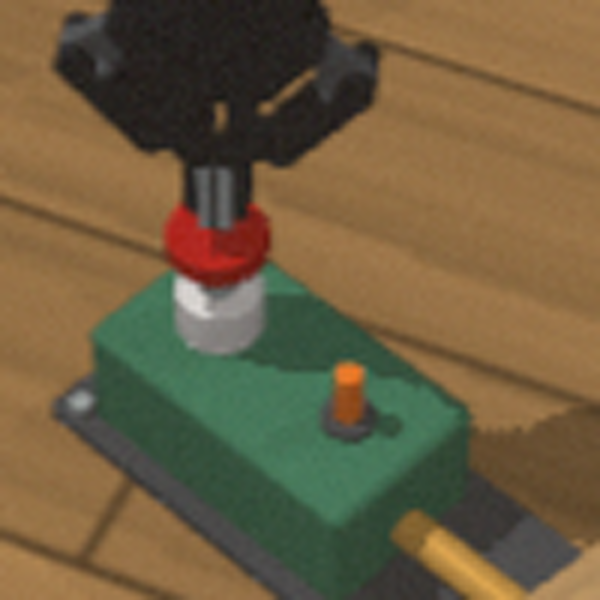

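The pin tip is at row ~368, with no white band yet. Fourth stroke.

>>> apply_moves(
  increments=[0, 1, 0, 9, 0, 0, 0, 0, 8, 0, 0, 0, 0, 5, 0, 0, 0, 0, 3, 0, 0, 0, 0, 2, 0],
)

```text
t: 7.58
eef_pos: [0.504, -0.0713, 0.1158]
tool_rot: [0.011, 0.989, 0.148, 0.002]
contact_force: [-12.5, 1.4, 29.8]
gripper_width: 0.001
```

>>> apply_moves(
  increments=[0, 0, 0, -8, 0, 0, 0, 0, -10, 0, 0, 0, 0, -5, 0, 0, 0, 0, 0, 0, 0, 0, 0, 0, 0],
)

```text
t: 8.2
eef_pos: [0.5029, -0.0709, 0.1381]
tool_rot: [0.011, 0.989, 0.148, 0.001]
contact_force: [0.0, 0.8, -0.7]
gripper_width: -0.003
```

```bash
python3 look.py s5; python3 rel.py 0.504 -0.072 0.116
```

```text
8.25 [ 0.50286154 -0.07086462  0.13809136] F [ 0.46  0.31 -0.65] -0.00327300286083938 dz axis [ 0.0052 -0.0215 -0.9998] rel mm [ 0.8  0.9 22.1]
```

View pics/s5.png

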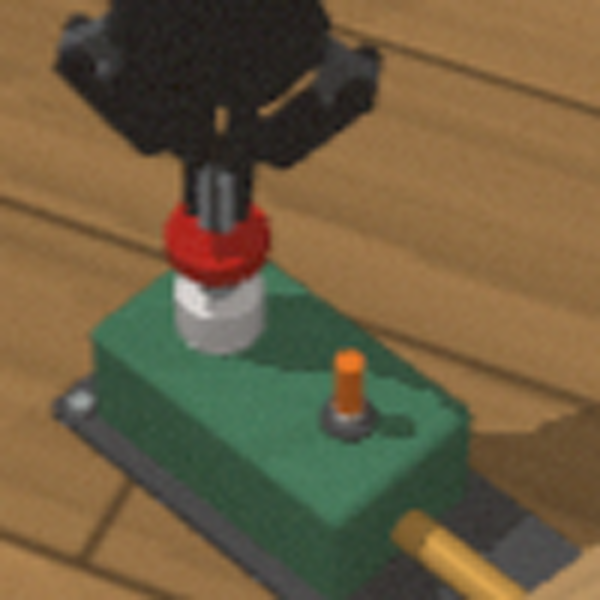

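The tip is at row ~353 and the white band is just starting to show at row ~410. Fifth stroke.

>>> apply_moves(
  increments=[0, 1, 0, 9, 0, 0, 0, 0, 8, 0, 0, 0, 0, 5, 0, 0, 0, 0, 3, 0, 0, 0, 0, 2, 0],
)

```text
t: 8.88
eef_pos: [0.5048, -0.0709, 0.1158]
tool_rot: [0.012, 0.989, 0.148, 0.0]
contact_force: [-12.8, 0.7, 30.4]
gripper_width: 0.001
```

>>> apply_moves(
  increments=[0, 0, 0, -8, 0, 0, 0, 0, -10, 0, 0, 0, 0, -5, 0, 0, 0, 0, 0, 0, 0, 0, 0, 0, 0],
)

```text
t: 9.5
eef_pos: [0.5038, -0.0703, 0.1382]
tool_rot: [0.012, 0.989, 0.148, -0.001]
contact_force: [0.3, 0.1, 0.4]
gripper_width: 0.003
```

```bash
python3 look.py s6; python3 rel.py 0.504 -0.072 0.116
```

```text
9.55 [ 0.50376213 -0.07032249  0.13813534] F [-0.25  0.27  0.34] -0.004105057531101765 dz axis [ 0.0022 -0.0248 -0.9997] rel mm [-0.1  1.1 22.2]
```

View pics/s6.png

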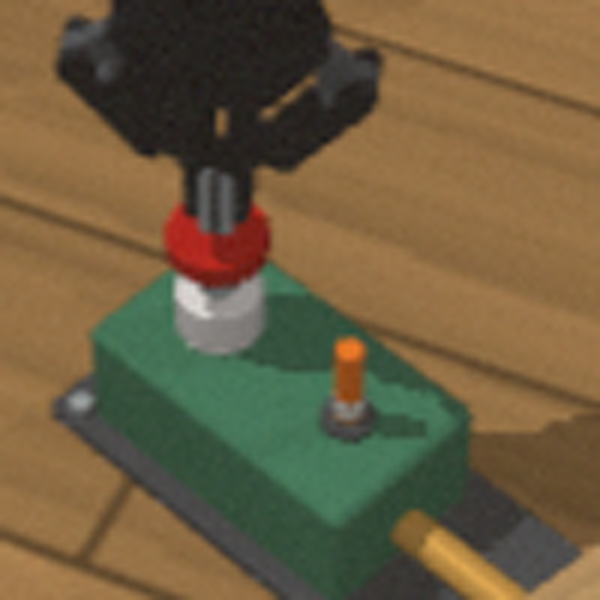

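The tip is at row ~340 and the white band shows at about rows 403–420. I'll check the rise by projecting a fully-out pin.

```bash
cat > pinz.py <<'E'
from h import *
kc=np.array([.504,-.072])
im,d=read_camera("scene")
h=cv2.cvtColor(im,cv2.COLOR_BGR2HSV)
c=h[180:205,315:340]; m=((c[...,0]<16)&(c[...,1]>170)&(c[...,2]>120))
v,u=np.nonzero(m);v=v+180;u=u+315
print("orange rows",v.min(),v.max(),"cols",u.min(),u.max(),"n",len(v))
for r in range(182,204): print(r, im[r,326:331].tolist())
for r in outline_of("scene","pin")[:2]: print(r["p"],r["extent"])
# unit yaw from blank-side: use pin column; try z values
for yaw in (np.arctan2(-.08,.227),):
  n=np.array([-np.sin(yaw),np.cos(yaw)])
  p=kc+.075*n
  for z in(.07,.078,.087,.102,.110,.118): print(z,proj("scene",[*p,z]).round(1))
dd=d[184:190,326:331];print(back("scene",[[328,187]],[np.median(dd[dd>0])]))
E
python3 pinz.py
```

```text
orange rows 186 196 cols 326 330 n 41
182 [[57, 79, 67], [54, 81, 92], [57, 91, 119], [60, 99, 131], [67, 107, 142]]
183 [[65, 84, 57], [58, 77, 56], [57, 78, 72], [50, 77, 96], [53, 86, 114]]
184 [[62, 83, 51], [64, 86, 56], [61, 81, 54], [57, 77, 65], [48, 75, 90]]
185 [[64, 82, 55], [62, 82, 54], [63, 81, 54], [63, 83, 56], [55, 75, 56]]
186 [[53, 91, 111], [50, 98, 132], [44, 100, 157], [54, 94, 126], [60, 84, 65]]
187 [[51, 110, 196], [43, 118, 225], [41, 114, 224], [41, 113, 221], [49, 91, 145]]
188 [[41, 107, 202], [42, 123, 232], [41, 120, 231], [38, 117, 228], [45, 100, 168]]
189 [[40, 96, 170], [44, 116, 221], [39, 112, 222], [34, 102, 204], [36, 82, 137]]
190 [[39, 84, 144], [30, 83, 157], [29, 81, 154], [25, 76, 146], [41, 76, 106]]
191 [[42, 84, 139], [26, 75, 146], [29, 75, 143], [31, 74, 140], [41, 74, 97]]
192 [[40, 87, 139], [26, 75, 148], [26, 71, 141], [22, 69, 136], [57, 92, 104]]
193 [[42, 87, 139], [23, 73, 146], [25, 71, 141], [30, 72, 137], [61, 95, 104]]
194 [[41, 85, 139], [31, 78, 147], [27, 73, 141], [25, 69, 135], [58, 91, 102]]
195 [[50, 91, 143], [27, 7
[... 195 characters left out ...]
21, 136], [96, 103, 107]]
198 [[116, 123, 126], [113, 123, 128], [110, 118, 124], [110, 117, 123], [83, 84, 90]]
199 [[93, 110, 126], [110, 120, 129], [112, 118, 122], [93, 104, 114], [63, 72, 80]]
200 [[63, 74, 84], [62, 75, 92], [57, 74, 98], [58, 67, 80], [55, 61, 62]]
201 [[76, 77, 79], [76, 76, 79], [75, 76, 82], [77, 78, 79], [76, 77, 76]]
202 [[60, 63, 66], [67, 67, 70], [67, 70, 70], [68, 68, 69], [61, 68, 59]]
203 [[79, 102, 68], [60, 76, 58], [57, 67, 54], [56, 67, 53], [79, 103, 66]]
0.52 [326.2, 193.3, 3.3, 13.4]
0.07 [[327.7 200.3]]
0.078 [[327.7 198.3]]
0.087 [[327.8 196.1]]
0.102 [[327.9 192.3]]
0.11 [[327.9 190.3]]
0.118 [[328.  188.2]]
[[ 0.49166133 -0.01674655  0.07284642]]
```

The tip projects to z ≈ 0.118 (fully out), and a trace of orange shows below the band. Half a pixel is about 2 mm, so one more full stroke will confirm it: further strokes add nothing once the pin is out.

>>> apply_moves(
  increments=[0, 0, 1, 9, 0, 0, 0, 0, 8, 0, 0, 0, 0, 5, 0, 0, 0, 0, 3, 0, 0, 0, 0, 2, 0],
)

```text
t: 10.28
eef_pos: [0.5053, -0.0714, 0.1158]
tool_rot: [0.014, 0.989, 0.148, -0.001]
contact_force: [-12.4, 0.9, 32.5]
gripper_width: -0.0
```

>>> apply_moves(
  increments=[0, 0, 0, -8, 0, 0, 0, 0, -10, 0, 0, 0, 0, -5, 0, 0, 0, 0, 0, 0, 0, 0, 0, 0, 0],
)

```text
t: 10.9
eef_pos: [0.5043, -0.0712, 0.1385]
tool_rot: [0.014, 0.989, 0.147, -0.002]
contact_force: [0.7, 0.2, 0.0]
gripper_width: 0.001
```

```bash
python3 look.py s7; python3 rel.py 0.504 -0.072 0.116; python3 pinz.py | head -24
```

```text
10.95 [ 0.50424865 -0.07119521  0.1384041 ] F [-0.14  0.53 -0.74] -0.005223329734714991 dz axis [ 8.000e-04 -2.770e-02 -9.996e-01] rel mm [-0.3  0.1 22.4]
orange rows 186 196 cols 326 330 n 43
182 [[58, 80, 69], [53, 82, 92], [60, 93, 119], [61, 100, 133], [65, 106, 140]]
183 [[64, 84, 56], [56, 77, 55], [56, 79, 75], [47, 79, 97], [54, 86, 115]]
184 [[62, 82, 53], [64, 82, 54], [61, 79, 55], [54, 73, 63], [47, 72, 86]]
185 [[62, 82, 52], [59, 81, 51], [62, 83, 53], [66, 86, 59], [54, 74, 52]]
186 [[56, 93, 111], [48, 103, 162], [46, 105, 174], [52, 94, 125], [60, 84, 69]]
187 [[41, 107, 193], [36, 114, 224], [44, 117, 225], [45, 117, 222], [48, 96, 157]]
188 [[45, 111, 207], [43, 122, 232], [40, 120, 230], [39, 118, 228], [45, 100, 167]]
189 [[44, 98, 171], [40, 114, 219], [38, 112, 217], [35, 100, 197], [39, 84, 139]]
190 [[27, 78, 138], [33, 81, 157], [29, 78, 151], [26, 75, 144], [44, 77, 105]]
191 [[38, 80, 136], [30, 77, 148], [31, 74, 143], [22, 68, 135], [40, 74, 97]]
192 [[36, 81, 137], [32, 76, 147], [24, 72, 140], [27, 72, 139], [58, 93, 104]]
193 [[35, 81, 135], [28, 75, 
[... 174 characters left out ...]
 140], [30, 71, 138], [58, 90, 101]]
196 [[87, 111, 157], [24, 73, 145], [25, 69, 137], [41, 81, 138], [72, 86, 108]]
197 [[124, 131, 138], [102, 119, 135], [98, 115, 137], [117, 130, 142], [96, 102, 108]]
198 [[117, 121, 125], [115, 121, 129], [109, 119, 123], [113, 119, 126], [83, 88, 91]]
199 [[95, 110, 127], [111, 119, 128], [113, 122, 124], [92, 102, 114], [65, 76, 84]]
200 [[60, 70, 81], [68, 79, 94], [57, 74, 97], [56, 68, 81], [59, 61, 62]]
201 [[79, 81, 81], [77, 78, 82], [72, 76, 79], [75, 77, 78], [80, 80, 80]]
202 [[66, 68, 67], [68, 68, 68], [66, 68, 71], [63, 64, 66], [58, 63, 58]]
203 [[78, 101, 66], [56, 69, 55], [62, 72, 59], [50, 63, 50], [78, 101, 65]]
0.07 [[327.7 200.3]]
```

View pics/s7.png

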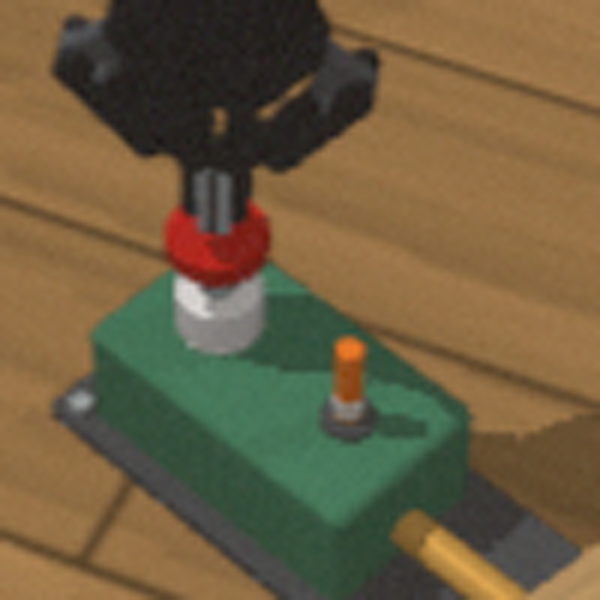

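The tip did not move (still rows 186–189), so the pin is on its upper stop and the whole band shows. Now move clear.

>>> apply_moves(
  increments=[0, 0, 0, -20, 0, 0, 0, 0, -35, 0, 0, 0, 0, -35, 0, 0, 0, 0, -20, 0, 0, -25, 25, 0, 0, 0, -30, 30, 0, 0, 0, -30, 30, 0, 0, 0, -15, 15, 0, 0, 0, 0, 0, 0, 0, 0, 0, 0, 0, 0],
)

```text
t: 12.3
eef_pos: [0.4361, -0.1946, 0.2536]
tool_rot: [0.013, 0.989, 0.149, -0.003]
contact_force: [0.7, 0.2, -0.3]
gripper_width: 0.001
```

```bash
python3 rel.py 0.504 -0.072 0.116
python3 - <<'E'
from h import *
im,d=read_camera("scene");cv2.imwrite("pics/end.png",im)
m0=cv2.imread("pics/scene0.png")
for r in outline_of("scene","knob_top")[:1]:
    m=r["pixels"]&(d>0);v,u=np.nonzero(m);P=back("scene",np.c_[u,v],d[m]);print(r["p"],r["extent"],np.percentile(P[:,2],[50,90]))
for t in("blank","wax","peg_blank","sander"):
    for r in outline_of("scene",t)[:1]:print(t,r["p"],r["extent"])
print("orange/white",[im[r,328].tolist() for r in range(185,201)])
E
```

```text
12.3 [ 0.43608246 -0.19456959  0.2535552 ] F [ 0.69  0.24 -0.29] 0.0013092224342176678 dz axis [-0.0015 -0.0263 -0.9997] rel mm [ 102.3 -100.5  134.2]
0.69 [347.9, 224.6, 133.5, 125.0] [0.04633602 0.078364  ]
blank 0.8 [377.9, 243.4, 79.9, 65.2]
wax 0.83 [202.8, 146.4, 23.7, 26.3]
peg_blank 0.63 [475.2, 257.4, 26.5, 36.9]
sander 0.86 [194.4, 184.6, 30.1, 35.9]
orange/white [[60, 81, 52], [45, 102, 169], [38, 113, 221], [37, 117, 227], [37, 107, 212], [28, 77, 148], [25, 70, 140], [23, 68, 138], [24, 72, 139], [27, 71, 139], [27, 71, 137], [27, 71, 135], [98, 115, 136], [106, 116, 121], [110, 117, 122], [62, 78, 100]]
```

View pics/end.png

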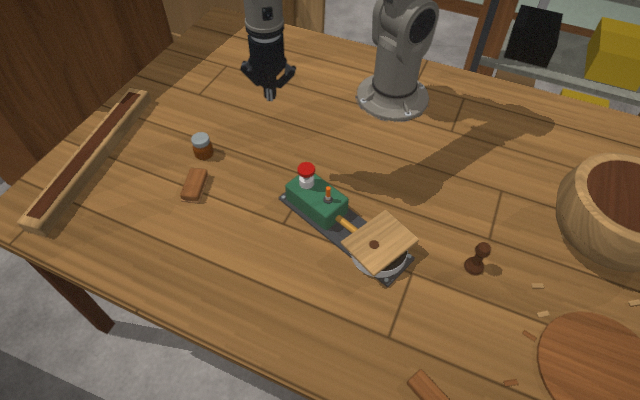

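The arm is clear, the knob is up at (307,170), and the pin is out with its band at (328,198). The blank's hole is at (374,244) as before, and the jar, peg and block haven't moved.

```bash
python3 -c "
from h import *
a=cv2.imread('pics/scene0.png').astype(int);b=cv2.imread('pics/end.png').astype(int)
print(abs(a-b)[205:285,340:425].mean(),abs(a-b)[130:210,175:220].mean(),abs(a-b)[235:280,455:500].mean())
print(hand_in())"
```

```text
3.134362745098039 3.2030555555555558 2.9033744855967076
the job is handed in; nothing more can be done
None
```

I pumped the red knob with the closed fingertips until the orange indicator pin was fully out, then moved clear and handed the job in at about 12.4 s.

- **Strokes:** I made six full strokes. Each went down to the stop (TCP at about 0.116 m, 30–46 N at the fingertips) and was released all the way up. The sixth was only a confirmation, and the pin tip did not move on it.
- **Pin:** The tip projects to about 118 mm above the bench, and the whole white band shows with a trace of orange below it.
- **Force:** The first stroke pressed hardest, at 46 N vertical (about 49 N in total). That is above the 40 N limit set for the arm and gripper body, but it was on the fingertips and well below the 120 N wrist limit.
- **Other items:** The blank, jar, peg and sanding block areas match the first picture to within image noise. The final contact force was about zero.
- **Checks that disagreed:** In the last picture the network's outline for the knob came back as the whole unit, so I judged the knob up by eye. Its outline of the blank was also shifted by about 2 pixels, but the picture comparison showed no movement.

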